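# Unclip the spare roller and lay it in the checking block

## Task

Pull the spare rubber roller up out of the two spring clips that hold its shaft ends and lay it down on the bare bench top, letting go of it there. Then take it again near one end and lower it gently into the deep vee of the checking block, lying fully down in the vee and centred lengthwise so that a shaft end sticks out on each side. Do not knock the other loose things about.

Things in the scene. Friction and masses are not known exactly. Their poses are not given: they have to be found in the camera images.
- roller: loose roller, about 0.16 kg: black rubber sleeve 34 mm in diameter, 100 mm long, with a bare steel shaft end 16 mm in diameter and 30 mm long at each end, 160 mm in all. Origin at its middle on its axis; its y axis runs along it (shaft ends y = +-50 to +-80 mm), both ends alike; x and z turn as it rolls. Lying on the bench its axis is 17 mm up.
- clip_holder: fixed grey holder, base 70 x 190 x 10 mm; origin at the centre of its underside, y along the held roller, z up. Posts at y = +-62 mm (14 mm thick along y) carry C-shaped steel spring clips, open upward, tops 67 mm up, that grip the shaft ends. The sleeve between is free, 25 mm of air under it. Pulled up, clips resist with up to 10 to 20 N in all, then snap open within 10 mm.
- clip_seat (a point): point on the holder, 52 mm above the bench: where the roller's middle is while it is clipped in; axes as the holder's
- check_block: fixed dark steel block, 90 (x) x 70 (y) x 56 mm high; origin at the centre of its underside; y along its groove, z up. Groove open at both ends and the top: walls at x = +-25 mm down to 37 mm height, below them a 90 degree vee, its bottom line 14 mm up. Walls stand 1 mm above the seated sleeve with 8 mm gaps beside it, too little for fingers; 45 mm of roller sticks out at each end.
- block_seat (a point): point on the block, 38 mm above the bench: where the roller's middle is when it lies centred in the vee; y along the groove, z up. A tall fixed machine stands behind and to the right of the work; the bench on the robot's side of the holder and the block, midway between them, is bare.
- felt_tin: bystander, round tin 66 mm in diameter, 30 mm high, origin under its centre
- tape_cream: bystander, small roll of cream tape lying flat, 62 mm in diameter, 24 mm high, origin under its centre
- rubber_stick_1: bystander, pale rubber block 18 x 42 x 13 mm, origin under its centre
- marker_pen: bystander, pen lying flat, 135 mm long (its y), 17 mm thick, origin under its centre
Things that resemble listed ones, but are neither listed nor needed, are in the scene too. Leave any red look-alike of the check_block alone.

How it is judged (in metres and radians):
On the way, in this order (a step that is already met when the one before it is completed fails the run):
1. the roller is out of the clips, its middle more than 50 mm from where it was held (distance between roller and clip_seat above 0.05 m), for 0.1 s.
2. the roller lies on the bare bench, at rest and let go (height (world z) of roller between 0.013 and 0.021 m and linear speed of roller below 0.03 m/s and contact force between the fingers and roller below 0.1 N), for 0.2 s.
At the end, for the whole second after the job is handed in: the roller lies at rest in the vee of the checking block: its middle within 4 mm of the seat point sideways and in height and within 12 mm along the groove, its axis within 0.08 rad of the groove (x of roller in the frame of block_seat between -0.004 and 0.004 m and y of roller in the frame of block_seat between -0.012 and 0.012 m and z of roller in the frame of block_seat between -0.004 and 0.004 m and angle between the y axis of roller and the y axis of check_block, either way round below 0.08 rad and linear speed of roller below 0.02 m/s); the robot touches nothing.
It fails at once if a bystander (tin, cream tape roll, rubber block, pen) is moved by more than 30 mm (distance of any of felt_tin, tape_cream, rubber_stick_1, marker_pen from where it was at the start of the episode above 0.03 m).
It fails at once if the roller is dropped or thrown into the block: faster than 0.6 m/s within 40 mm of the seat point (distance between roller and block_seat below 0.04 m and linear speed of roller above 0.6 m/s).
It also fails if it takes over 54 s, if anything falls off the work surface, if the arm or the gripper's body presses on something with over 40 N, if the wrist force passes 120 N, or if a joint passes its speed limit or range.

## Robot

A 6-joint arm with a two-finger parallel gripper is mounted at the origin on a cart in front of the work surface, level with it; the furniture and walls round the work are solid. World frame = base frame: x ahead of the robot, y to its left, z up, the work surface at z = 0. Lengths are in mm, angles in rad, forces in N, time in s.
With the tool pointing down it reaches from about 350 to 975 mm from the base axis. Payload 7.1 kg.
Tool frame: the origin (TCP) lies on the mounting face of the last link; the fingertips stand 182 mm ahead of it and the grasp point (between the pads) lies 163 mm ahead of it (ctrl.tip_reach is the distance from the TCP to the fingertips, in mm); z points along the fingers, y is the direction in which the jaws open and shut (so a half turn about z gives the same grasp; the last joint's range is limited). The gripper opens to 88 mm and grips with 3 to 60 N. Pads are 20 mm wide; open, the fingers measure 115 mm over their backs; the gripper's body (75 mm by 178 mm) begins 61 mm behind the grasp point.
Start: joints at [1.17, 0.423, 1.63, -0, 1.089, -0.019], TCP at [232.838, 579.994, 404.675] pointing down, gripper open.
Joint ranges: [-3, 3], [-0.9, 2.11], [0.09, 2.58], [-1.31, 4.45], [0.11, 2.69], [-2.54, 2.54]. Speed limits (rad/s): [2.39, 2.39, 3.01, 3.14, 3.14, 3.14].

## Interface

Orientations are given as a rotation vector (axis times angle).
In Python, from workcell import ctrl gives the robot as it stands.
- The arm moves only by the tool jog_arm, never from a script. Its argument "steps" is a list that holds one entry, the list of rows, each a list of 7 numbers: the shift along the tool's x, y, z in m, then the turn, a rotation vector about the tool's x, y, z in degrees, then the gripper's target within -1 to 1 (shut at 1, half-way at 0, fully open at -1). A call has 1 to 20 rows; each row shifts and turns the commanded pose from where the row before left it, along the tool's axes as they then stand; what a row does not reach is not made up. A row lasts 1/12 s, in which the tool goes at most 41.7 mm and 7.16 degrees, less where a joint would pass 70% of its speed; a pose out of reach is approached as far as the arm can. A call is refused whole if a number of a shift passes 0.0417 or a number of a turn 7.16, either way. A call with a gripper value outside its range is refused whole. The fingers move at their own pace and stop on an object; the grip force is fixed at half the most. Time passes only in rows, so rows that do not move let the fingers close. It gives the time, the measured TCP pose, the force and the opening at its end, in the units of the state.
- ctrl.get_obs(): the state, without advancing time (a new reading comes with each control period).
- ctrl.get_image(name): name is "scene" or "side" or "wrist"; returns the picture (480x640x3 uint8, red, green, blue); there is no depth.
- ctrl.camera_info(name): a dict with "fx", "fy", "cx", "cy" (pixels), "origin" and "attitude" of the camera in the world; the wrist camera has in their place "T_tool_cam" (4x4, takes a point from camera to tool coordinates, whose origin is the TCP and whose axes are the flange's). Camera axes: x right, y down, z forward; pixel columns grow to the right and rows downward; lengths in mm; the calibration is good to about 2 mm. A picture is of the moment at which its call begins: read the wrist's pose just before it. camera_info takes no time and is no camera call.
- ctrl.close_job(): hands the job in, once; it reports no verdict.
Trained networks look in the newest picture that a camera, given by its name, has taken for a name from the list of things; names that differ only in an ending like _2 or _b are one class to them, and where a whole thing is asked for, a point or a joint stands for the part that bears it (a point fixed in the world has none). Each returns a list of dicts, best first, with "p" (0 to 1); they miss things now and then, are a little off and sometimes report something else, mostly with a low value. They report only what shows in the picture. A call takes as long as a camera call. They do not tell look-alikes from the thing itself.
- ctrl.look_for(thing, camera): "bbox" ([left, top, right, bottom] in pixels, round what is visible of it).
- ctrl.trace(thing, camera): "pixels" (480x640 bool, what is visible of it) and "bbox" ([left, top, right, bottom] in pixels, round what is visible of it).
- ctrl.landmark_of(thing, camera): "uv" ([column, row] in pixels: a listed point, or the origin of a listed thing).
The state is a dict: "t": time; "qpos": joint angles; "qvel": joint speeds; "joint_torque": joint torques, N m; "ee_pos": TCP position; "orientation": TCP orientation; "ft_force": force on the tool from outside, world axes, zero at the start; "moment": the same for the moment, N m; "width": finger opening in mm.
Only numpy, scipy, OpenCV 4.12 (cv2) and the standard library are available. Lean on these libraries where they do the work, as an engineer would, in place of code of your own. Each camera call takes 0.05 s, during which the arm holds its last target.

## Working session

There is one attempt and no reset: what is moved stays moved. The work goes in short steps, Python scripts to look and compute and a tool call to move; the robot and the scene stay as the last step left them, time stands still between calls to the robot, and variables do not carry over. Pictures are saved under pics/ and viewed, and the job is handed in when it is done.

Besides the shell and the picture viewer there is one more tool, called after ">>>" as name(argument=value, ...) on one line, values as JSON. jog_arm: Moves the arm, as the interface text tells. Its arguments: {"type":"object","properties":{"steps":{"type":"array"}},"required":["steps"]}

```bash
mkdir -p pics; ls
python3 - <<'E'
from workcell import ctrl
import cv2
o=ctrl.get_obs(); print(o)
for n in ("scene","side","wrist"):
    im=ctrl.get_image(n); cv2.imwrite(f"pics/a_{n}.png",im[:,:,::-1])
    print(n,ctrl.camera_info(n))
    for th in ("roller","clip_holder","clip_seat","check_block","block_seat"):
        try: print(th,[(d['uv'],round(d['p'],2)) for d in ctrl.landmark_of(th,n)])
        except Exception as e: print(th,e)
E
```

```text
pics
{'t': 0.0, 'qpos': array([ 1.17001464e+00,  4.23879007e-01,  1.63068763e+00,  1.51068154e-05,
        1.08861812e+00, -1.90233534e-02]), 'qvel': array([-0.00032608, -0.00010641,  0.00094425, -0.00170816, -0.00245212,
        0.00169575]), 'joint_torque': array([-2.52404381e-03, -5.44628334e+01, -2.73659688e+01,  6.41357596e-02,
        2.28298717e-02, -1.34340053e-04]), 'ee_pos': array([232.72530766, 579.75610324, 403.8785801 ]), 'orientation': array([-5.95974982e-01, -3.08419289e+00,  2.44134129e-03]), 'ft_force': array([ 0.17028592,  0.40929577, -0.90058718]), 'moment': array([ 0.0029078 , -0.03431208, -0.00218419]), 'width': 88.05388968958472}
scene {'fx': 563.6072855601903, 'fy': 563.6072855601903, 'cx': 320.2904559553988, 'cy': 233.98333610744504, 'origin': array([ -33.42212456, -768.98268435,  952.6841883 ]), 'attitude': array([-2.21023718,  0.67128544, -0.31461885])}
roller [([284.2, 200.9], 0.66)]
clip_holder [([283.1, 222.6], 0.64), ([341.6, 211.0], 0.36)]
clip_seat [([346.2, 271.6], 0.63), ([280.6, 202.1], 0.59)]
check_block [([290.2, 315.3], 0.77), ([300.6, 368.7], 0.
[... 495 characters left out ...]

check_block [([408.3, 235.7], 0.88), ([316.1, 261.6], 0.85), ([394.3, 259.7], 0.75)]
block_seat [([397.0, 237.9], 0.9), ([411.5, 222.4], 0.66), ([314.8, 250.3], 0.58)]
wrist {'fx': 419.97962049627273, 'fy': 419.97962049627273, 'cx': 322.949146025721, 'cy': 238.20852239999758, 'T_tool_cam': array([[ 1.24357579e-03, -9.66439573e-01, -2.56891036e-01,
         6.89095028e+01],
       [ 9.99998922e-01,  1.40241991e-03, -4.35124768e-04,
         7.76772429e-01],
       [ 7.80790900e-04, -2.56890218e-01,  9.66440276e-01,
         1.99769974e+01],
       [ 0.00000000e+00,  0.00000000e+00,  0.00000000e+00,
         1.00000000e+00]])}
roller []
clip_holder []
clip_seat []
check_block []
block_seat []
```

View pics/a_scene.png

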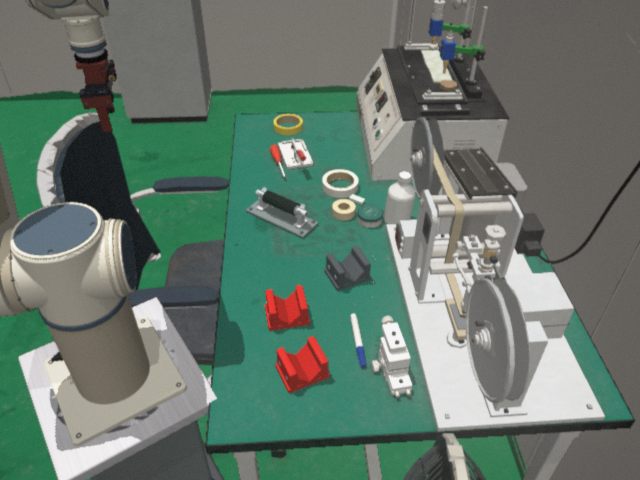

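View pics/a_side.png

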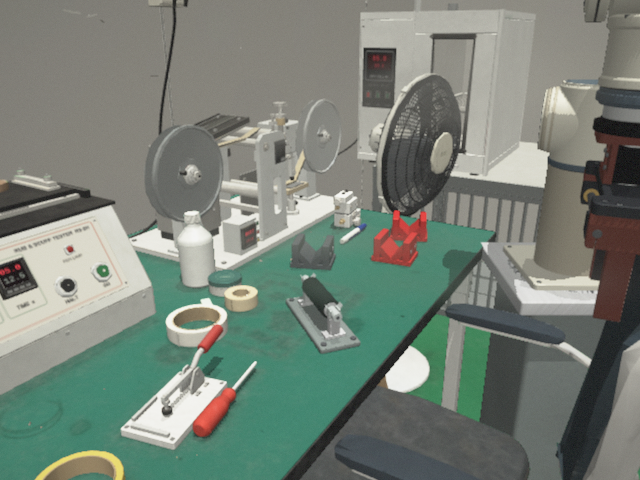

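Run:
```python
import cv2
a=cv2.imread('pics/a_scene.png')[150:400,200:400]; cv2.imwrite('pics/a_scene_z.png',cv2.resize(a,None,fx=2.4,fy=2.4,interpolation=cv2.INTER_CUBIC))
a=cv2.imread('pics/a_side.png')[180:350,180:440]; cv2.imwrite('pics/a_side_z.png',cv2.resize(a,None,fx=3,fy=3,interpolation=cv2.INTER_CUBIC))
```

```text
(no output)
```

View pics/a_scene_z.png

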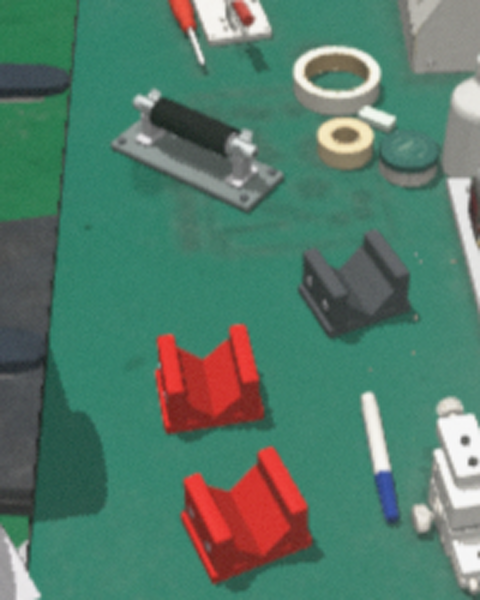

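View pics/a_side_z.png

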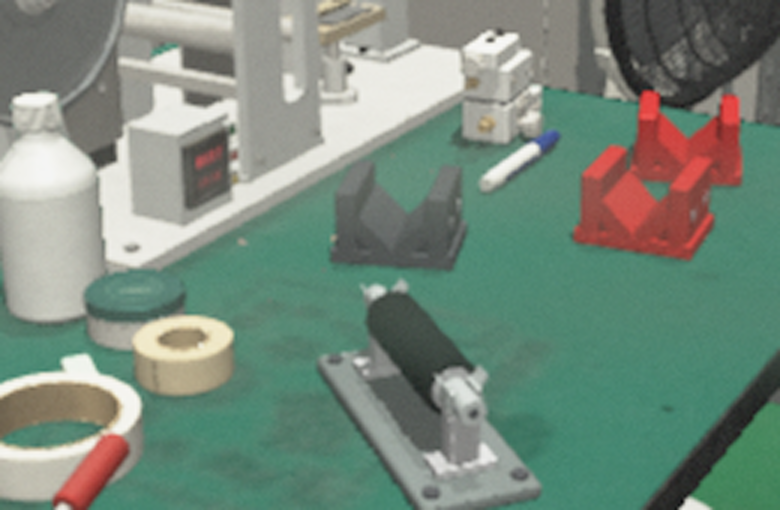

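The scene view shows the clipped roller at about (282,202) and the dark block at about (347,268), with red look-alikes at (287,308) and (302,365). The side view has the roller at (320,297) and the block at (314,250).

```bash
cat > h.py <<'E'
import numpy as np, cv2
from scipy.spatial.transform import Rotation as R
from scipy.optimize import least_squares
from workcell import ctrl
def cam(n,obs=None):
    i=ctrl.camera_info(n); K=(i['fx'],i['fy'],i['cx'],i['cy'])
    if n!='wrist': return K,R.from_rotvec(i['attitude']).as_matrix(),np.array(i['origin'])
    obs=obs or ctrl.get_obs(); T=np.array(i['T_tool_cam']); Rt=R.from_rotvec(obs['orientation']).as_matrix()
    return K,Rt@T[:3,:3],Rt@T[:3,3]+obs['ee_pos']
def proj(c,P):
    K,A,o=c; q=(np.atleast_2d(P)-o)@A; return np.c_[K[0]*q[:,0]/q[:,2]+K[2],K[1]*q[:,1]/q[:,2]+K[3]]
def ray(c,uv):
    K,A,o=c; d=A@np.array([(uv[0]-K[2])/K[0],(uv[1]-K[3])/K[1],1]); return o,d
def onz(c,uv,z):
    o,d=ray(c,uv); return o+d*(z-o[2])/d[2]
def tri(cs,uvs,x0=(500,300,30)):
    f=lambda p:np.concatenate([proj(c,p)[0]-u for c,u in zip(cs,uvs)])
    r=least_squares(f,x0); return r.x,np.abs(r.fun).max()
def pose(p,pts):  # p=x,y,yaw ; pts in local
    c,s=np.cos(p[2]),np.sin(p[2]); pts=np.atleast_2d(pts)
    return np.c_[p[0]+c*pts[:,0]-s*pts[:,1],p[1]+s*pts[:,0]+c*pts[:,1],pts[:,2]]
E
python3 - <<'E'
from h import *
S,D=cam('scene'),cam('side')
print('S',S[2],'D',D[2])
print('seat',tri([S,D],[(282,202),(318.5,296)]))
print('block_seat',tri([S,D],[(347.6,262.9),(314.8,250.3)]))
for n,c,uv,z in [('hold S',S,(283.1,222.6),0),('hold D',D,(320.8,322),0),('rol S',S,(282,202),52),('rol D',D,(318.5,296),52),('blk S',S,(347.6,262.9),38),('blk D',D,(314.8,250.3),38)]:
  print(n,onz(c,uv,z).round(1))
# roller ends from zoom
for n,c,uvs in [('S',S,[(200+145/2.4,150+100/2.4),(200+243/2.4,150+145/2.4)]),('D',D,[(180+375/3,180+293/3),(180+465/3,180+408/3)])]:
  a,b=[onz(c,u,52) for u in uvs]; print(n,a.round(),b.round(),np.linalg.norm(b-a),np.degrees(np.arctan2(*(b-a)[1::-1])))
E
```

```text
S [ -33.42212456 -768.98268435  952.6841883 ] D [ 515.48051427 1087.37154857  477.68779582]
seat (array([533.34645329, 240.61047792,  50.96911381]), np.float64(0.7073904524714862))
block_seat (array([549.64751055, -22.28806358,  32.05930971]), np.float64(2.017840974135993))
hold S [525.1 221.4   0. ]
hold D [528.7 241.7   0. ]
rol S [535.2 240.   52. ]
rol D [532.4 243.5  52. ]
blk S [552.5 -25.9  38. ]
blk D [544.7  -1.4  38. ]
S [510. 310.  52.] [558. 183.  52.] 135.17701803214035 -69.3528657899461
D [559. 169.  52.] [505. 314.  52.] 155.36362724892768 110.31884671472201
```

```bash
cat >> h.py <<'E'
def plan(target,xdir,N,g,obs=None,start=None):
    """straight move, tool pointing down with tool x along world angle xdir (deg)"""
    obs=obs or ctrl.get_obs()
    R0=R.from_rotvec(obs['orientation']); p0=np.array(obs['ee_pos']) if start is None else np.array(start)
    a=np.radians(xdir); X=np.array([np.cos(a),np.sin(a),0]); Z=np.array([0,0,-1.]); 
    R1=R.from_matrix(np.c_[X,np.cross(Z,X),Z]); dv=(R0.inv()*R1).as_rotvec()
    st=(np.array(target)-p0)/N; rows=[]; Rc=R0; pc=p0.copy()
    for k in range(N):
        want=p0+st*(k+1); sh=np.round(Rc.inv().apply(want-pc)/1000,4); tn=np.round(np.degrees(dv)/N,2)
        rows.append([float(v) for v in sh]+[float(v) for v in tn]+[g]); pc=pc+Rc.apply(sh*1000); Rc=Rc*R.from_rotvec(np.radians(tn))
    m=np.array(rows); assert abs(m[:,:3]).max()<.0417 and abs(m[:,3:6]).max()<7.16,m
    print(str(rows).replace(' ','')); print('end',pc.round(1))
E
python3 - <<'E'
from h import *
plan((525,235,400),110,14,-1)
E
```

```text
[[-0.0285,-0.0151,0.0003,0.0,0.0,3.44,-1],[-0.0294,-0.0133,0.0004,0.0,0.0,3.44,-1],[-0.0302,-0.0116,0.0003,0.0,0.0,3.44,-1],[-0.0308,-0.0097,0.0003,0.0,0.0,3.44,-1],[-0.0313,-0.0079,0.0004,0.0,0.0,3.44,-1],[-0.0317,-0.006,0.0003,0.0,0.0,3.44,-1],[-0.0321,-0.004,0.0003,0.0,0.0,3.44,-1],[-0.0322,-0.0022,0.0004,0.0,0.0,3.44,-1],[-0.0323,-0.0002,0.0003,0.0,0.0,3.44,-1],[-0.0322,0.0018,0.0004,0.0,0.0,3.44,-1],[-0.0321,0.0036,0.0003,0.0,0.0,3.44,-1],[-0.0318,0.0056,0.0003,0.0,0.0,3.44,-1],[-0.0314,0.0075,0.0004,0.0,0.0,3.44,-1],[-0.0309,0.0094,0.0003,0.0,0.0,3.44,-1]]
end [525. 235. 400.]
```

>>> jog_arm(steps=[[[-0.0285,-0.0151,0.0003,0.0,0.0,3.44,-1],[-0.0294,-0.0133,0.0004,0.0,0.0,3.44,-1],[-0.0302,-0.0116,0.0003,0.0,0.0,3.44,-1],[-0.0308,-0.0097,0.0003,0.0,0.0,3.44,-1],[-0.0313,-0.0079,0.0004,0.0,0.0,3.44,-1],[-0.0317,-0.006,0.0003,0.0,0.0,3.44,-1],[-0.0321,-0.004,0.0003,0.0,0.0,3.44,-1],[-0.0322,-0.0022,0.0004,0.0,0.0,3.44,-1],[-0.0323,-0.0002,0.0003,0.0,0.0,3.44,-1],[-0.0322,0.0018,0.0004,0.0,0.0,3.44,-1],[-0.0321,0.0036,0.0003,0.0,0.0,3.44,-1],[-0.0318,0.0056,0.0003,0.0,0.0,3.44,-1],[-0.0314,0.0075,0.0004,0.0,0.0,3.44,-1],[-0.0309,0.0094,0.0003,0.0,0.0,3.44,-1],[0,0,0,0,0,0,-1],[0,0,0,0,0,0,-1]]])

```text
t: 2.23
ee_pos: [525.8, 233.8, 399.9]
orientation: [-1.806, -2.571, -0.0]
ft_force: [0.3, 0.6, -0.3]
width: 87.7
```

Run:
```python
from h import *
o=ctrl.get_obs(); im=ctrl.get_image('wrist'); cv2.imwrite('pics/b_wrist.png',im[:,:,::-1])
np.save('b_obs.npy',o,allow_pickle=True)
print(o['t'],o['ee_pos'],o['orientation'],np.abs(o['qvel']).max())
c=cam('wrist',o)
for th,z in (("roller",52),("clip_seat",52),("clip_holder",0),("check_block",0),("block_seat",38)):
    print(th,[(d['uv'],round(d['p'],2),onz(c,d['uv'],z).round(1)[:2]) for d in ctrl.landmark_of(th,'wrist')])
for th in("roller","clip_holder","check_block"):
    for d in ctrl.trace(th,'wrist'):
        m=d['pixels'].astype(np.uint8); print(th,d['p'],d['bbox'],cv2.minAreaRect(np.argwhere(m)[:,::-1].astype(np.float32)))
```

```text
2.2333 [525.78813849 233.81949355 399.91603977] [-1.80597125e+00 -2.57051953e+00 -1.31464740e-04] 0.04091793075142642
roller [([334.9, 214.0], 0.86, array([535.1, 239.8]))]
clip_seat []
clip_holder []
check_block [([261.9, 440.9], 0.91, array([552.6, -29.5]))]
block_seat []
roller 0.9 [307.6, 106.8, 351.5, 307.8] ((330.0, 206.0), (202.0, 44.0), 90.0)
clip_holder 0.84 [288.0, 91.7, 370.1, 297.0] ((328.0, 194.5), (211.0, 82.0), 90.0)
check_block 0.68 [208.2, 404.9, 308.3, 470.9] ((259.0, 437.5), (65.0, 106.0), 90.0)
```

View pics/b_wrist.png

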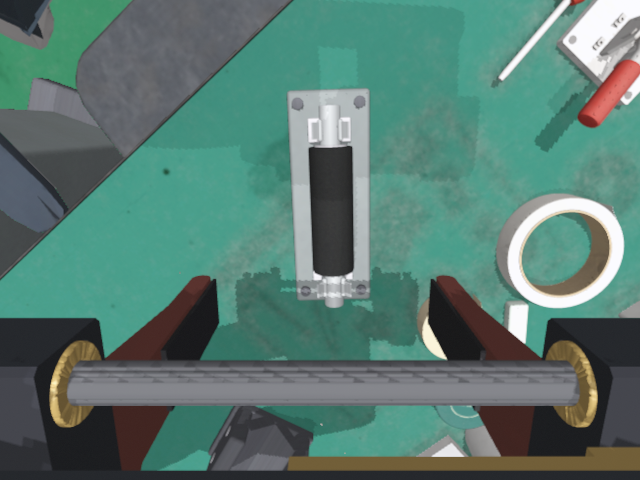

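The wrist view shows the holder nearly upright. The sleeve runs from about (331,148) to (333,274), and the shaft tips are near (329,106) and (334,307). The block is at (262,440), partly hidden by the gripper.

Run:
```python
from h import *
o=np.load('b_obs.npy',allow_pickle=True).item(); c=cam('wrist',o)
im=cv2.imread('pics/b_wrist.png')
cv2.imwrite('pics/b_z.png',cv2.resize(im[80:320,270:390],None,fx=2.5,fy=2.5,interpolation=cv2.INTER_CUBIC))
g=cv2.cvtColor(im,cv2.COLOR_BGR2GRAY)
mids=[]
for r in range(152,270,4):
    row=g[r,295:368]; d=np.where(row<75)[0]; mids.append((r,(d[0]+d[-1])/2+295,d[-1]-d[0]+1))
mids=np.array(mids); k=np.polyfit(mids[:,0],mids[:,1],1); print(k,mids[::6])
col=g[100:320,331:334].mean(1); s=np.where(col<75)[0]+100; print('sleeve rows',s.min(),s.max())
f=lambda r:(np.polyval(k,r),r)
a,b=[onz(c,f(r),52) for r in (106.5,307)]; d=b-a; print('shaft',a,b,np.linalg.norm(d),(a+b)/2,np.degrees(np.arctan2(-d[1],-d[0])))
a,b=[onz(c,f(r),52) for r in (s.min()-.5,s.max()+.5)]; d=b-a; print('sleeve',a,b,np.linalg.norm(d),(a+b)/2)
```

```text
[2.46662959e-02 3.26370078e+02] [[152.  330.   43. ]
 [176.  331.   43. ]
 [200.  331.5  42. ]
 [224.  332.   41. ]
 [248.  332.5  40. ]]
sleeve rows 148 275
shaft [502.57224356 314.92237668  52.        ] [562.1120264  164.39881109  52.        ] 161.87133636904693 [532.34213498 239.66059389  52.        ] 111.58133568604579
sleeve [513.58297333 287.08595833  52.        ] [551.73113175 190.6429323   52.        ] 103.71373708840923 [532.65705254 238.86444532  52.        ]
```

View pics/b_z.png

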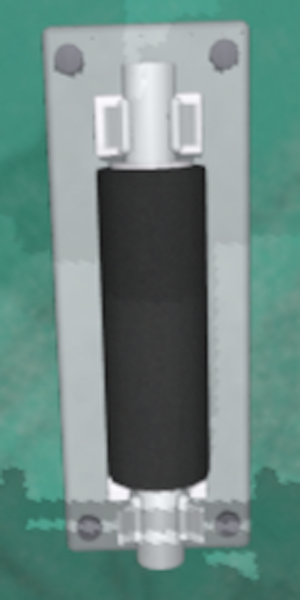

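Run:
```python
from h import *
S,D=cam('scene'),cam('side')
for uv in [(222,330),(215,420),(236,115)]: print('edge',onz(S,uv,0).round())
for uv in [(287,325),(303,382),(268,325),(245,210),(317,233),(345,285)]: print(uv,onz(S,uv,0).round())
plan((532.4,239.5,270),111.5,6,-1)
```

```text
edge [230. -13.   0.]
edge [ 124. -198.    0.]
edge [685. 793.   0.]
(287, 325) [354. -79.   0.]
(303, 382) [ 305. -219.    0.]
(268, 325) [319. -56.   0.]
(245, 210) [467. 323.  -0.]
(317, 233) [576. 138.  -0.]
(345, 285) [528. -51.   0.]
[[0.0002,0.0014,0.0217,0.0,-0.0,-0.24,-1],[0.0001,0.0015,0.0216,0.0,-0.0,-0.24,-1],[0.0001,0.0014,0.0217,0.0,-0.0,-0.24,-1],[0.0002,0.0015,0.0217,0.0,-0.0,-0.24,-1],[0.0001,0.0014,0.0217,0.0,-0.0,-0.24,-1],[0.0001,0.0015,0.0216,0.0,-0.0,-0.24,-1]]
end [532.4 239.5 270. ]
```

>>> jog_arm(steps=[[[0.0002,0.0014,0.0217,0,0,-0.24,-1],[0.0001,0.0015,0.0216,0,0,-0.24,-1],[0.0001,0.0014,0.0217,0,0,-0.24,-1],[0.0002,0.0015,0.0217,0,0,-0.24,-1],[0.0001,0.0014,0.0217,0,0,-0.24,-1],[0.0001,0.0015,0.0216,0,0,-0.24,-1],[0,0,0,0,0,0,-1],[0,0,0,0,0,0,-1],[0,0,0,0,0,0,-1]]])

```text
t: 3.43
ee_pos: [533.2, 239.1, 270.9]
orientation: [1.77, 2.595, 0.001]
ft_force: [0.7, 0.1, 0.5]
width: 87.6
```

Run:
```python
from h import *
o=ctrl.get_obs(); im=ctrl.get_image('wrist'); cv2.imwrite('pics/c_wrist.png',im[:,:,::-1])
print(o['t'],o['ee_pos'],o['orientation'])
c=cam('wrist',o)
T=o['ee_pos'];print('roller axis proj',proj(c,[[532.4+k*np.cos(np.radians(111.5)),239.5+k*np.sin(np.radians(111.5)),52] for k in(-50,0,50,80)]))
plan((532.4,239.5,214),111.5,4,-1)
```

```text
3.4333 [533.1615371  239.14606691 270.91863629] [1.76985179e+00 2.59496839e+00 1.37514600e-03]
roller axis proj [[318.99489215 358.75730843]
 [318.71911733 269.54438347]
 [318.40734116 168.68505035]
 [318.19994257 101.59177825]]
[[0.0002,-0.0002,0.0143,0.03,-0.0,-0.02,-1],[0.0001,-0.0002,0.0144,0.03,-0.0,-0.02,-1],[0.0002,-0.0002,0.0143,0.03,-0.0,-0.02,-1],[0.0001,-0.0002,0.0144,0.03,-0.0,-0.02,-1]]
end [532.4 239.5 214. ]
```

View pics/c_wrist.png

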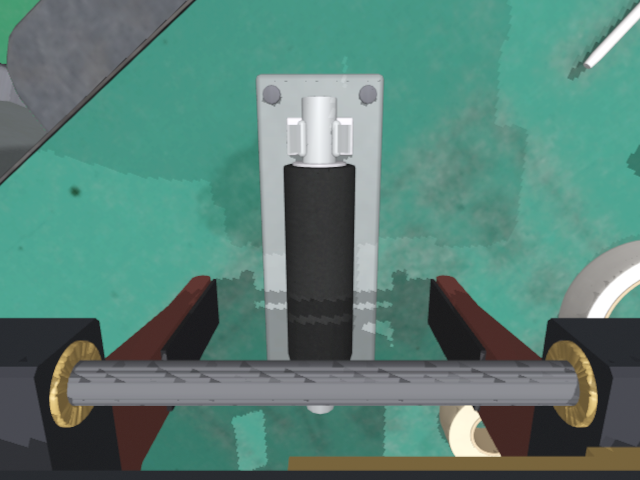

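The sleeve is centred between the jaws: its midline is at column 319.5 against 318.7 predicted. I'll descend and grip.

>>> jog_arm(steps=[[[0.0002,0.0002,0.0143,0,0,0,-1],[0.0001,0.0001,0.0144,0,0,0,-1],[0.0002,0,0.0143,0,0,0,-1],[0.0001,0,0.0144,0,0,0,-1],[0,0,0,0,0,0,-1],[0,0,0,0,0,0,1],[0,0,0,0,0,0,1],[0,0,0,0,0,0,1],[0,0,0,0,0,0,1],[0,0,0,0,0,0,1],[0,0,0,0,0,0,1],[0,0,0,0,0,0,1]]])

```text
t: 4.48
ee_pos: [532.9, 239.5, 212.8]
orientation: [1.77, 2.595, 0.0]
ft_force: [-0.0, 0.1, 0.1]
width: 45.0
```

>>> jog_arm(steps=[[[0,0,0,0,0,0,1],[0,0,0,0,0,0,1],[0,0,0,0,0,0,1],[0,0,0,0,0,0,1]]])

```text
t: 4.82
ee_pos: [532.5, 239.3, 212.5]
orientation: [-1.77, -2.595, 0.002]
ft_force: [-4.0, -2.2, 4.5]
width: 33.7
```

>>> jog_arm(steps=[[[0,0,-0.002,0,0,0,1],[0,0,-0.003,0,0,0,1],[0,0,-0.003,0,0,0,1],[0,0,-0.003,0,0,0,1],[0,0,-0.003,0,0,0,1],[0,0,-0.003,0,0,0,1],[0,0,-0.005,0,0,0,1],[0,0,-0.008,0,0,0,1],[0,0,-0.01,0,0,0,1],[0,0,-0.015,0,0,0,1],[0,0,-0.015,0,0,0,1],[0,0,-0.015,0,0,0,1],[0,0,-0.015,0,0,0,1],[0,0,0,0,0,0,1]]])

```text
t: 5.98
ee_pos: [534.1, 240.0, 316.6]
orientation: [1.768, 2.592, 0.009]
ft_force: [0.6, 0.9, -0.7]
width: 33.1
```

Run:
```python
from h import *
o=ctrl.get_obs(); im=ctrl.get_image('wrist'); cv2.imwrite('pics/d_wrist.png',im[:,:,::-1])
im=ctrl.get_image('side'); cv2.imwrite('pics/d_side.png',im[:,:,::-1][130:400,130:450])
print(o['t'],o['ee_pos'],o['width'],o['ft_force'])
```

```text
5.9833 [534.06907035 240.00907947 316.58830074] 33.13425262640803 [ 0.56923974  0.86218992 -0.70760234]
```

View pics/d_wrist.png

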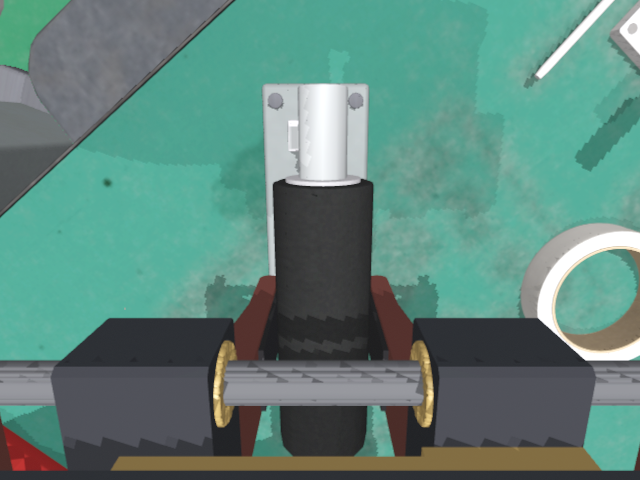

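View pics/d_side.png

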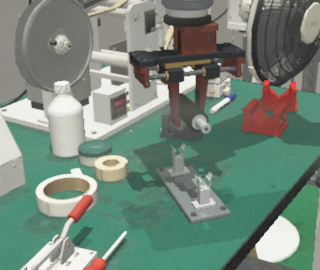

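The roller is out of the clips and held squarely. Next, a rough yaw for the block from the first scene view.

Run:
```python
from h import *
S=cam('scene')
P=[onz(S,(200+u/2.4,150+v/2.4),0) for u,v in [(300,290),(331,335),(417,319)]]
for a,b in zip(P,P[1:]): d=b-a;print(a.round(),b.round(),np.linalg.norm(d),np.degrees(np.arctan2(d[1],d[0])))
im=cv2.imread('pics/a_scene.png')[225:305,310:390]; cv2.imwrite('pics/blk_scene.png',cv2.resize(im,None,fx=7,fy=7,interpolation=cv2.INTER_CUBIC))
im=cv2.imread('pics/a_side.png')[220:280,280:350]; cv2.imwrite('pics/blk_side.png',cv2.resize(im,None,fx=8,fy=8,interpolation=cv2.INTER_CUBIC))
```

```text
[516.  13.   0.] [506. -54.   0.] 67.65152842712328 -98.2011462898145
[506. -54.   0.] [588. -83.   0.] 87.0821478461155 -19.444388489983172
```

View pics/blk_scene.png

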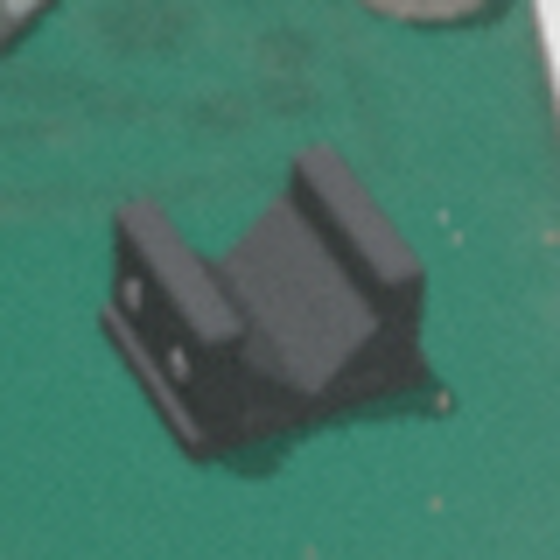

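View pics/blk_side.png

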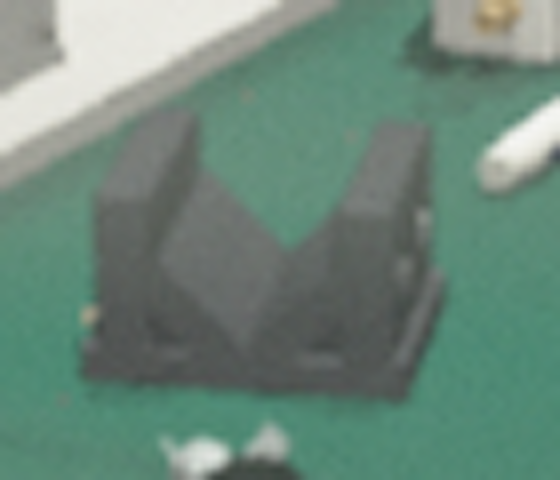

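The zooms show the dark block: wall tops, vee and base edges are all visible. I'll fit the block's pose to these corners.

Run:
```python
from h import *
S,D=cam('scene'),cam('side')
sc=[((118,212),(-45,35,56)),((205,345),(-45,-35,56)),((243,328),(-25,-35,56)),((152,200),(-25,35,56)),((297,165),(25,35,56)),((330,148),(45,35,56)),((423,270),(45,-35,56)),((388,285),(25,-35,56)),((310,395),(0,-35,14)),((200,460),(-45,-35,0)),((103,318),(-45,35,0))]
sd=[((97,203),(45,35,56)),((150,112),(45,-35,56)),((200,118),(25,-35,56)),((160,205),(25,35,56)),((343,210),(-25,35,56)),((410,213),(-45,35,56)),((378,123),(-25,-35,56)),((430,128),(-45,-35,56)),((250,345),(0,35,14)),((290,248),(0,-35,14)),((85,378),(45,35,0)),((405,395),(-45,35,0))]
def res(p,which=3):
    r=[]
    if which&1: r.append(proj(S,pose(p,[q for _,q in sc]))-[(310+u/7,225+v/7) for (u,v),_ in sc])
    if which&2: r.append(proj(D,pose(p,[q for _,q in sd]))-[(280+u/8,220+v/8) for (u,v),_ in sd])
    return np.concatenate(r)
for w in(1,2,3):
    f=least_squares(lambda p:res(p,w).ravel(),(548,-15,.17),loss='soft_l1',x_scale=(1,1,.01)); print(w,f.x[:2],np.degrees(f.x[2]),np.abs(res(f.x,w)).max(0)); 
print(res(f.x).round(1).tolist())
```

```text
1 [550.53611198 -31.8753684 ] -9.759894018244644 [2.80238655 1.83258971]
2 [547.43719091 -17.9465451 ] -7.852001124955264 [2.51723252 1.72165947]
3 [548.67745688 -29.68297291] -8.259807822742797 [3.56355685 2.94291822]
[[-3.6, -0.1], [-2.3, 0.3], [0.2, 0.1], [-0.7, -0.9], [-2.4, -2.1], [0.3, -2.1], [1.7, -0.9], [-1.0, -0.5], [-0.4, 0.1], [-2.2, 1.1], [-1.7, 1.8], [-2.4, -2.9], [-2.6, -2.6], [-0.1, -2.9], [-1.1, -2.7], [-0.8, -2.1], [0.1, -1.9], [-0.4, -2.4], [2.0, -2.6], [-0.6, -1.4], [-0.3, -1.3], [-0.3, -0.8], [0.7, -0.5]]
```

Run:
```python
from h import *
plan((430,110,240),81,10,1)
```

```text
[[-0.0083,-0.0143,0.0073,0.01,-0.0,3.04,1],[-0.0091,-0.0139,0.0074,0.01,-0.0,3.04,1],[-0.0097,-0.0134,0.0073,0.01,-0.0,3.04,1],[-0.0105,-0.0129,0.0073,0.01,-0.0,3.04,1],[-0.0111,-0.0122,0.0074,0.01,-0.0,3.04,1],[-0.0118,-0.0117,0.0073,0.01,-0.0,3.04,1],[-0.0124,-0.011,0.0074,0.01,-0.0,3.04,1],[-0.0129,-0.0104,0.0073,0.01,-0.0,3.04,1],[-0.0135,-0.0096,0.0074,0.01,-0.0,3.04,1],[-0.014,-0.0089,0.0073,0.01,-0.0,3.04,1]]
end [430. 110. 240.]
```

>>> jog_arm(steps=[[[-0.0083,-0.0143,0.0073,0,0,3.04,1],[-0.0091,-0.0139,0.0074,0,0,3.04,1],[-0.0097,-0.0134,0.0073,0,0,3.04,1],[-0.0105,-0.0129,0.0073,0,0,3.04,1],[-0.0111,-0.0122,0.0074,0,0,3.04,1],[-0.0118,-0.0117,0.0073,0,0,3.04,1],[-0.0124,-0.011,0.0074,0,0,3.04,1],[-0.0129,-0.0104,0.0073,0,0,3.04,1],[-0.0135,-0.0096,0.0074,0,0,3.04,1],[-0.014,-0.0089,0.0073,0,0,3.04,1],[0,0,0,0,0,0,1],[0,0,0,0,0,0,1],[0,0,0,0,0,0,1]]])

```text
t: 7.17
ee_pos: [430.4, 110.1, 239.2]
orientation: [2.388, 2.041, 0.001]
ft_force: [0.9, 0.3, -1.9]
width: 33.6
```

Run:
```python
from h import *
S,D=cam('scene'),cam('side')
o=ctrl.get_obs(); im=ctrl.get_image('wrist'); cv2.imwrite('pics/e_wrist.png',im[:,:,::-1])
a=ctrl.get_image('scene'); cv2.imwrite('pics/e_scene.png',cv2.resize(a[150:390,200:440,::-1],None,fx=2.4,fy=2.4))
a=ctrl.get_image('side'); cv2.imwrite('pics/e_side.png',cv2.resize(a[150:350,230:480,::-1],None,fx=3,fy=3))
print(o['t'],o['ee_pos'],o['orientation'],o['width'],o['ft_force'])
print(ctrl.landmark_of('roller','side'))
```

```text
7.1667 [430.38163672 110.12592319 239.18524246] [2.38770958e+00 2.04127729e+00 1.05510322e-03] 33.64463035918446 [ 0.90977717  0.3390581  -1.85337613]
[{'uv': [373.3, 256.8], 'p': 0.87}]
```

View pics/e_side.png

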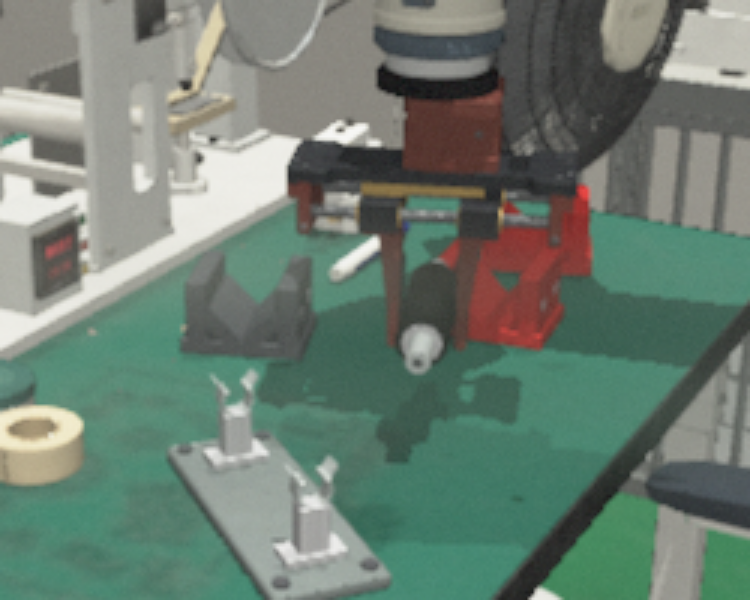

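View pics/e_scene.png

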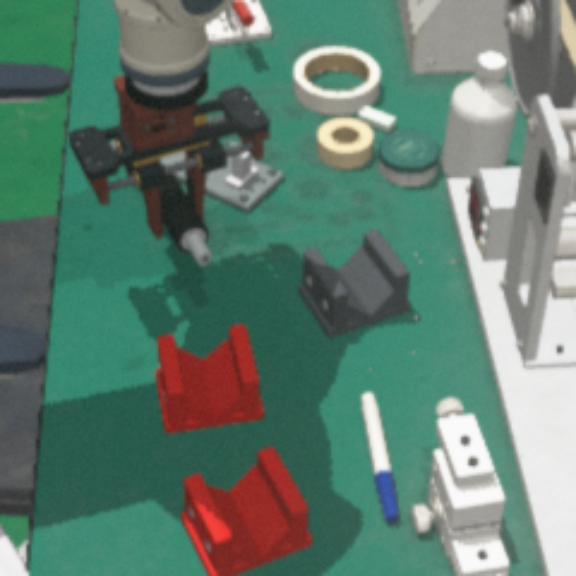

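View pics/e_wrist.png

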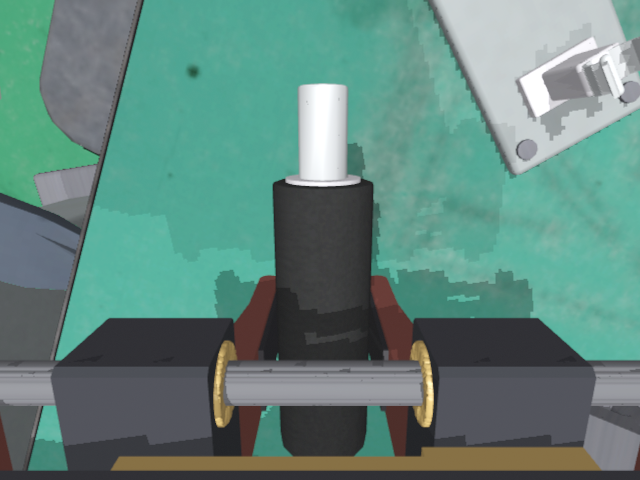

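The roller is level over bare bench, and the wrist view shows nothing underneath. I'll lower it until the tips are just above the bench.

>>> jog_arm(steps=[[[0,0,0.012,0,0,0,1],[0,0,0.012,0,0,0,1],[0,0,0.012,0,0,0,1],[0,0,0.008,0,0,0,1],[0,0,0.005,0,0,0,1],[0,0,0.003,0,0,0,1],[0,0,0.002,0,0,0,1],[0,0,0,0,0,0,1],[0,0,0,0,0,0,1],[0,0,0,0,0,0,1]]])

```text
t: 8.2
ee_pos: [429.9, 109.8, 185.5]
orientation: [2.389, 2.04, 0.001]
ft_force: [-1.2, 0.5, -2.8]
width: 33.5
```

>>> jog_arm(steps=[[[0,0,0.001,0,0,0,1],[0,0,0.001,0,0,0,1],[0,0,0,0,0,0,1],[0,0,0,0,0,0,0.2],[0,0,0,0,0,0,0.17],[0,0,0,0,0,0,0.15],[0,0,0,0,0,0,0.1],[0,0,0,0,0,0,0.05],[0,0,0,0,0,0,0],[0,0,0,0,0,0,0],[0,0,0,0,0,0,0]]])

```text
t: 9.12
ee_pos: [429.7, 109.8, 183.2]
orientation: [2.389, 2.04, 0.0]
ft_force: [0.4, 0.3, 0.8]
width: 43.7
```

Run:
```python
from h import *
o=ctrl.get_obs(); im=ctrl.get_image('wrist'); cv2.imwrite('pics/f_wrist.png',im[:,:,::-1])
print(o['t'],o['ee_pos'],o['width'],o['ft_force'])
a=ctrl.get_image('side'); cv2.imwrite('pics/f_side.png',cv2.resize(a[200:320,310:430,::-1],None,fx=4,fy=4))
```

```text
9.1167 [429.70391049 109.8188946  183.18864723] 43.715401160803005 [0.37901951 0.32348376 0.76018368]
```

View pics/f_wrist.png

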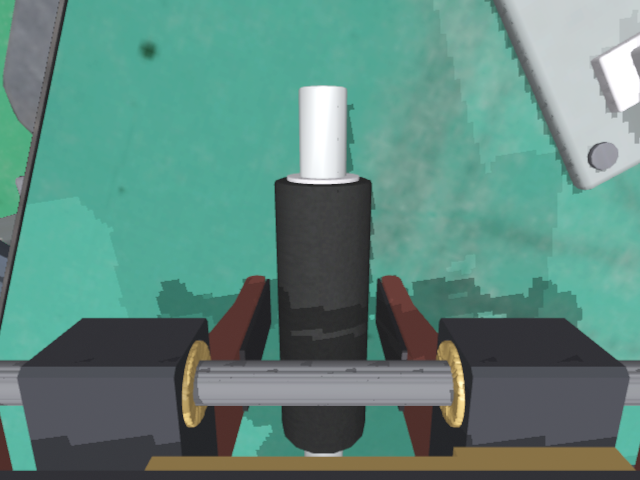

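View pics/f_side.png

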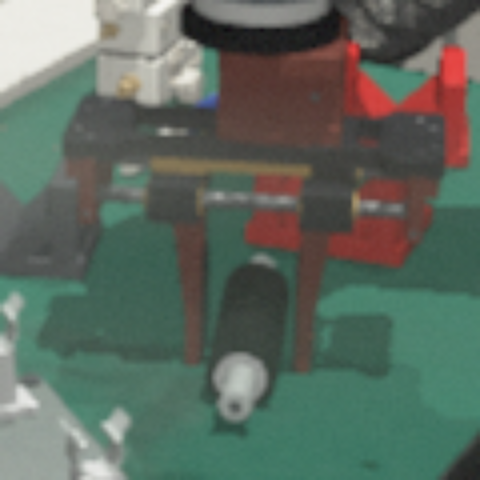

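The roller lies on the bench, untouched between the open fingers. I'll open fully, rise, and go to a view over the block.

Run:
```python
from h import *
o=ctrl.get_obs(); 
plan((520,10,400),81,8,-1,start=(429.7,109.8,263))
```

```text
[[-0.0106,0.0131,-0.0171,0.0,0.0,0.0,-1],[-0.0105,0.0131,-0.0171,0.0,0.0,0.0,-1],[-0.0106,0.0131,-0.0172,0.0,0.0,0.0,-1],[-0.0105,0.0131,-0.0171,0.0,0.0,0.0,-1],[-0.0106,0.0131,-0.0171,0.0,0.0,0.0,-1],[-0.0105,0.0131,-0.0171,0.0,0.0,0.0,-1],[-0.0106,0.0131,-0.0172,0.0,0.0,0.0,-1],[-0.0106,0.0131,-0.0171,0.0,0.0,0.0,-1]]
end [520.  10. 400.]
```

>>> jog_arm(steps=[[[0,0,0,0,0,0,0],[0,0,0,0,0,0,-0.3],[0,0,0,0,0,0,-0.6],[0,0,0,0,0,0,-1],[0,0,0,0,0,0,-1],[0,0,0,0,0,0,-1],[0,0,-0.01,0,0,0,-1],[0,0,-0.03,0,0,0,-1],[0,0,-0.04,0,0,0,-1]]])

```text
t: 9.97
ee_pos: [428.6, 109.6, 262.6]
orientation: [-2.387, -2.039, 0.008]
ft_force: [1.3, 0.3, -0.2]
width: 87.8
```

>>> jog_arm(steps=[[[-0.0106,0.0131,-0.0171,0,0,0,-1],[-0.0105,0.0131,-0.0171,0,0,0,-1],[-0.0106,0.0131,-0.0172,0,0,0,-1],[-0.0105,0.0131,-0.0171,0,0,0,-1],[-0.0106,0.0131,-0.0171,0,0,0,-1],[-0.0105,0.0131,-0.0171,0,0,0,-1],[-0.0106,0.0131,-0.0172,0,0,0,-1],[-0.0106,0.0131,-0.0171,0,0,0,-1],[0,0,0,0,0,0,-1],[0,0,0,0,0,0,-1],[0,0,0,0,0,0,-1],[0,0,0,0,0,0,-1]]])

```text
t: 10.97
ee_pos: [518.9, 10.5, 399.1]
orientation: [-2.387, -2.04, 0.003]
ft_force: [-0.6, -0.5, -1.4]
width: 87.4
```

Run:
```python
from h import *
o=ctrl.get_obs(); im=ctrl.get_image('wrist'); cv2.imwrite('pics/g_wrist.png',im[:,:,::-1])
np.save('g_obs.npy',o,allow_pickle=True)
print(o['t'],o['ee_pos'],o['orientation'],np.abs(o['qvel']).max())
c=cam('wrist',o)
for th,z in (("roller",17),("check_block",0),("block_seat",38)):
    print(th,[(d['uv'],round(d['p'],2),onz(c,d['uv'],z).round(1)[:2]) for d in ctrl.landmark_of(th,'wrist')])
```

```text
10.9667 [518.88928877  10.48740802 399.14603392] [-2.38704242 -2.03979894  0.0028147 ] 0.007799163753132558
roller [([199.5, 105.9], 0.66, array([432.1, 111.7])), ([295.6, 409.7], 0.55, array([ 460.6, -186.9]))]
check_block [([180.9, 294.1], 0.87, array([369.6, -54.1])), ([363.7, 239.9], 0.63, array([551.8, -27.4])), ([165.6, 421.1], 0.57, array([ 318.8, -192.2]))]
block_seat [([366.2, 247.6], 0.81, array([550.9, -23.6])), ([152.3, 451.9], 0.77, array([ 318.5, -197.1])), ([163.8, 309.1], 0.74, array([367.5, -52.2]))]
```

View pics/g_wrist.png

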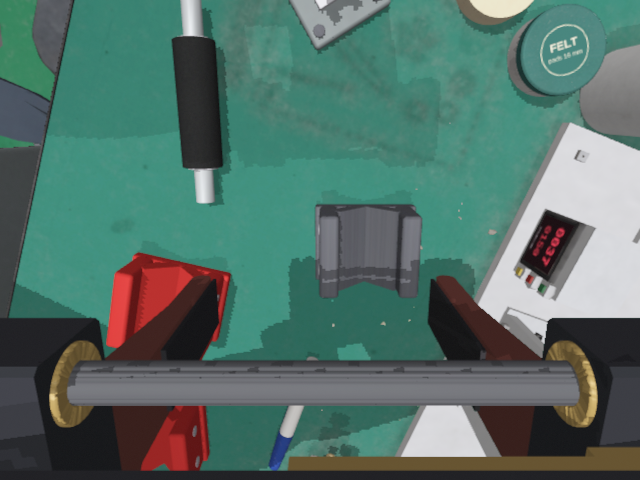

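The wrist view shows the roller lying at upper left, with its sleeve from (195,37) to (205,168), and the dark block at cols 316–420, rows 205–297. The pen is below at about (290,430). Zooming for corners.

Run:
```python
import cv2
im=cv2.imread('pics/g_wrist.png')
cv2.imwrite('pics/g_b.png',cv2.resize(im[195:305,305:430],None,fx=5,fy=5,interpolation=cv2.INTER_CUBIC))
cv2.imwrite('pics/g_r.png',cv2.resize(im[0:210,150:250],None,fx=2.8,fy=2.8,interpolation=cv2.INTER_CUBIC))
```

```text
(no output)
```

View pics/g_b.png

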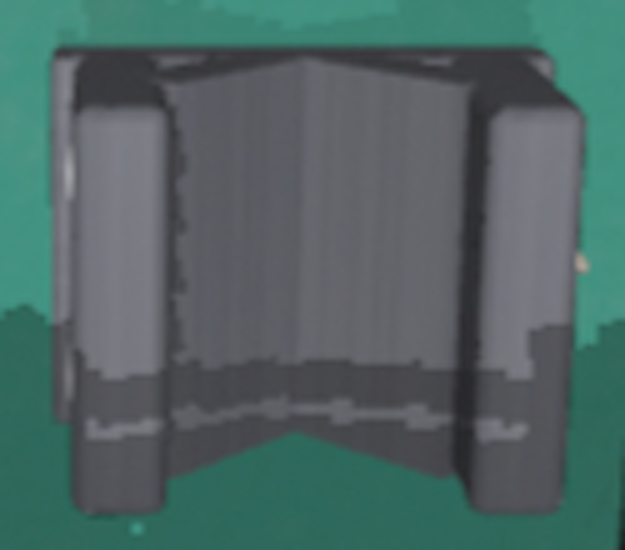

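View pics/g_r.png

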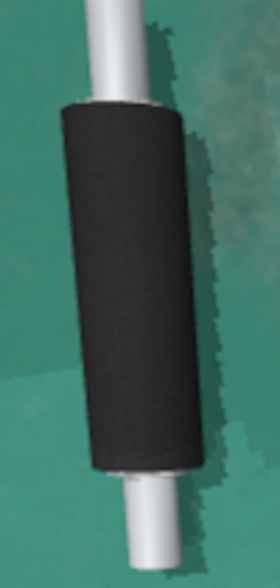

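```bash
cat > fitb.py <<'E'
from h import *
o=np.load('g_obs.npy',allow_pickle=True).item(); c=cam('wrist',o)
def fb(p):
    w=p[3]
    L=[((167,106),(-25,35,56)),((163,513),(-25,-35,56)),((77,106),(-w,35,56)),((73,513),(-w,-35,56)),((493,106),(25,35,56)),((472,513),(25,-35,56)),((582,108),(w,35,56)),((562,513),(w,-35,56)),((303,57),(0,35,14)),((295,433),(0,-35,14))]
    return proj(c,pose(p,[q for _,q in L]))-[(305+u/5,195+v/5) for (u,v),_ in L]
f=least_squares(lambda p:fb(p).ravel(),(549,-25,-.16,40),x_scale=(1,1,.01,1)); B=f.x
if __name__=='__main__':
    print('block',B[:2],np.degrees(B[2]),B[3]); print(fb(B).round(1).tolist())
    Z=lambda u,v:(150+u/2.8,v/2.8)
    a,b,e=[onz(c,Z(*q),17) for q in ((122,105),(148,469),(153.5,567))]
    d=a-b; print('sleeve',a,b,np.linalg.norm(d),np.degrees(np.arctan2(d[1],d[0])),'mid',(a+b)/2,'end->mid',e+80*d/np.linalg.norm(d))
    print('panel',[onz(c,q,z).round() for q in ((515,270),(550,210),(575,125),(430,420)) for z in (0,60)])
    S=cam('scene');
E
python3 fitb.py
```

```text
block [551.50458312 -27.46473169] -8.869501593813323 40.026909448607945
[[0.7, -0.5], [0.7, 1.0], [-0.5, -0.5], [0.5, 1.0], [-0.8, -0.5], [-0.7, 1.0], [0.6, -0.9], [-0.5, 1.0], [0.2, -0.5], [-0.2, -1.0]]
sleeve [439.33901181 162.95737641  17.        ] [423.39472328  62.21109326  17.        ] 102.00016619963874 81.0068547145301 mid [431.36686754 112.58423483  17.        ] end->mid [430.70444189 111.39411775  17.        ]
panel [array([690., -79.,   0.]), array([665., -54.,  60.]), array([724., -25.,   0.]), array([694.,  -9.,  60.]), array([747.,  47.,   0.]), array([713.,  52.,  60.]), array([ 595., -234.,    0.]), array([ 585., -184.,   60.])]
```

Run:
```python
from h import *
S=cam('scene')
print(ctrl.get_obs()['qpos'].round(2))
for uv in [(420,300),(445,420),(395,225),(400,240),(390,395),(385,190)]: print(uv,onz(S,uv,0).round(),onz(S,uv,100).round())
plan((437.4,155.5,250),81.0,10,-1)
```

```text
[-0.    0.28  1.87  0.    1.    0.15]
(420, 300) [ 643. -183.   -0.] [ 572. -245.  100.]
(445, 420) [ 480. -436.    0.] [ 427. -471.  100.]
(395, 225) [764.  52.   0.] [681. -35. 100.]
(400, 240) [737.  -1.  -0.] [656. -82. 100.]
(390, 395) [ 429. -337.    0.] [ 380. -383.  100.]
(385, 190) [839. 185.   0.] [747.  85. 100.]
[[0.0131,-0.0104,0.015,-0.01,0.0,0.0,-1],[0.013,-0.0103,0.0149,-0.01,0.0,0.0,-1],[0.0131,-0.0104,0.015,-0.01,0.0,0.0,-1],[0.013,-0.0103,0.0149,-0.01,0.0,0.0,-1],[0.0131,-0.0104,0.015,-0.01,0.0,0.0,-1],[0.013,-0.0104,0.015,-0.01,0.0,0.0,-1],[0.0131,-0.0103,0.0149,-0.01,0.0,0.0,-1],[0.013,-0.0104,0.015,-0.01,0.0,0.0,-1],[0.0131,-0.0104,0.0149,-0.01,0.0,0.0,-1],[0.0131,-0.0103,0.0149,-0.01,0.0,0.0,-1]]
end [437.5 155.5 250. ]
```

>>> jog_arm(steps=[[[0.0131,-0.0104,0.015,0,0,0,-1],[0.013,-0.0103,0.0149,0,0,0,-1],[0.0131,-0.0104,0.015,0,0,0,-1],[0.013,-0.0103,0.0149,0,0,0,-1],[0.0131,-0.0104,0.015,0,0,0,-1],[0.013,-0.0104,0.015,0,0,0,-1],[0.0131,-0.0103,0.0149,0,0,0,-1],[0.013,-0.0104,0.015,0,0,0,-1],[0.0131,-0.0104,0.0149,0,0,0,-1],[0.0131,-0.0103,0.0149,0,0,0,-1],[0,0,0,0,0,0,-1],[0,0,0,0,0,0,-1],[0,0,0,0,0,0,-1]]])

```text
t: 12.25
ee_pos: [438.5, 155.1, 251.0]
orientation: [2.388, 2.041, 0.0]
ft_force: [-0.3, 0.3, 0.9]
width: 87.8
```

Run:
```python
from h import *
o=ctrl.get_obs(); im=ctrl.get_image('wrist'); cv2.imwrite('pics/i_wrist.png',im[:,:,::-1])
np.save('i_obs.npy',o,allow_pickle=True)
print(o['t'],o['ee_pos'],o['orientation'],np.abs(o['qvel']).max())
c=cam('wrist',o); d=np.array([np.cos(np.radians(81)),np.sin(np.radians(81))])
for m in((431,112),(429.7,109.8)): print(proj(c,[[*(np.array(m)+k*d),17] for k in(0,50,80)]).round(1).tolist())
# grasp point at floor-ish proj
plan((437.4,155.5,183.5),81.0,6,-1)
```

```text
12.25 [438.47309662 155.13933219 250.97719375] [2.38796945e+00 2.04100546e+00 4.55233132e-04] 0.01480672598510691
[[319.2, 336.6], [319.2, 251.4], [319.2, 195.4]]
[[317.6, 340.4], [317.4, 255.6], [317.3, 200.0]]
[[0.0,-0.0002,0.0113,0.01,-0.0,0.0,-1],[0.0001,-0.0003,0.0113,0.01,-0.0,0.0,-1],[0.0,-0.0002,0.0113,0.01,-0.0,0.0,-1],[0.0001,-0.0003,0.0113,0.01,-0.0,0.0,-1],[0.0,-0.0002,0.0113,0.01,-0.0,0.0,-1],[0.0001,-0.0002,0.0113,0.01,-0.0,0.0,-1]]
end [437.4 155.5 183.5]
```

View pics/i_wrist.png

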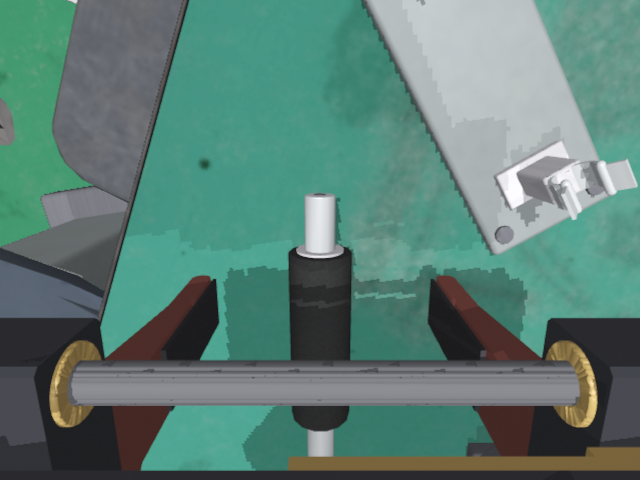

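The roller is centred between the jaws (column 320) with its near shaft tip at row 194, which matches the fit (431,112). I'll descend and grip the +y end.

>>> jog_arm(steps=[[[0.0003,-0.0002,0.0113,0,0,0,-1],[0.0003,-0.0002,0.0113,0,0,0,-1],[0.0003,-0.0002,0.0113,0,0,0,-1],[0.0003,-0.0001,0.0113,0,0,0,-1],[0,0,0.0113,0,0,0,-1],[0,0,0.01,0,0,0,-1],[0,0,0,0,0,0,-1],[0,0,0,0,0,0,0],[0,0,0,0,0,0,0.1],[0,0,0,0,0,0,0.1],[0,0,0,0,0,0,0.1],[0,0,0,0,0,0,0.1],[0,0,0,0,0,0,0.1],[0,0,0,0,0,0,0.1]]])

```text
t: 13.47
ee_pos: [437.6, 156.5, 184.4]
orientation: [2.389, 2.04, 0.001]
ft_force: [-0.4, -0.9, 0.5]
width: 44.5
```

>>> jog_arm(steps=[[[0,0,0.0005,0,0,0,0.2],[0,0,0,0,0,0,1],[0,0,0,0,0,0,1],[0,0,0,0,0,0,1],[0,0,0,0,0,0,1],[0,0,0,0,0,0,1],[0,0,0,0,0,0,1],[0,0,0,0,0,0,1]]])

```text
t: 14.13
ee_pos: [437.6, 156.5, 183.7]
orientation: [-2.389, -2.04, 0.0]
ft_force: [-1.0, 0.3, 0.9]
width: 33.3
```

>>> jog_arm(steps=[[[0,0,-0.003,0,0,0,1],[0,0,-0.006,0,0,0,1],[0,0,-0.01,0,0,0,1],[0,0,-0.012,0,0,0,1],[0,0,-0.012,0,0,0,1],[0,0,-0.012,0,0,0,1],[0,0,-0.012,0,0,0,1],[0,0,-0.012,0,0,0,1],[0,0,-0.01,0,0,0,1],[0,0,-0.006,0,0,0,1],[0,0,0,0,0,0,1],[0,0,0,0,0,0,1]]])

```text
t: 15.13
ee_pos: [437.6, 156.4, 279.0]
orientation: [2.389, 2.04, 0.001]
ft_force: [-0.0, 0.1, -2.2]
width: 33.6
```

Run:
```python
from h import *
o=ctrl.get_obs(); im=ctrl.get_image('wrist'); cv2.imwrite('pics/j_wrist.png',im[:,:,::-1])
a=ctrl.get_image('scene'); cv2.imwrite('pics/j_scene.png',cv2.resize(a[180:330,210:390,::-1],None,fx=4,fy=4))
a=ctrl.get_image('side'); cv2.imwrite('pics/j_side.png',cv2.resize(a[180:330,280:430,::-1],None,fx=4,fy=4))
print(o['t'],o['ee_pos'],o['orientation'],o['width'],o['ft_force'])
```

```text
15.1333 [437.56335778 156.44832193 279.0295062 ] [2.38862650e+00 2.04015640e+00 1.21396759e-03] 33.566224370739754 [-0.04739241  0.0704254  -2.23615857]
```

View pics/j_wrist.png

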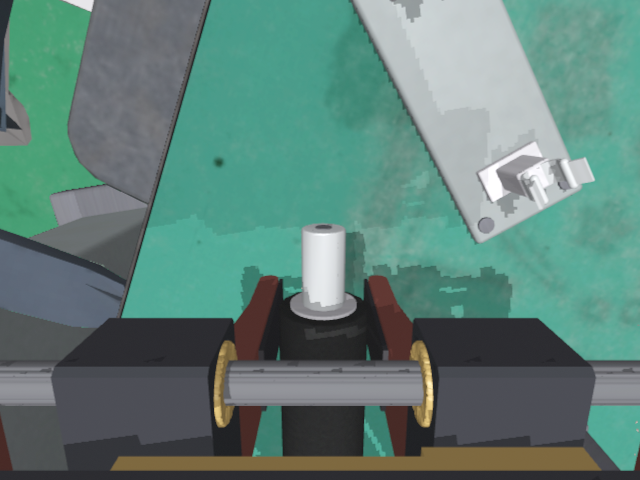

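View pics/j_scene.png

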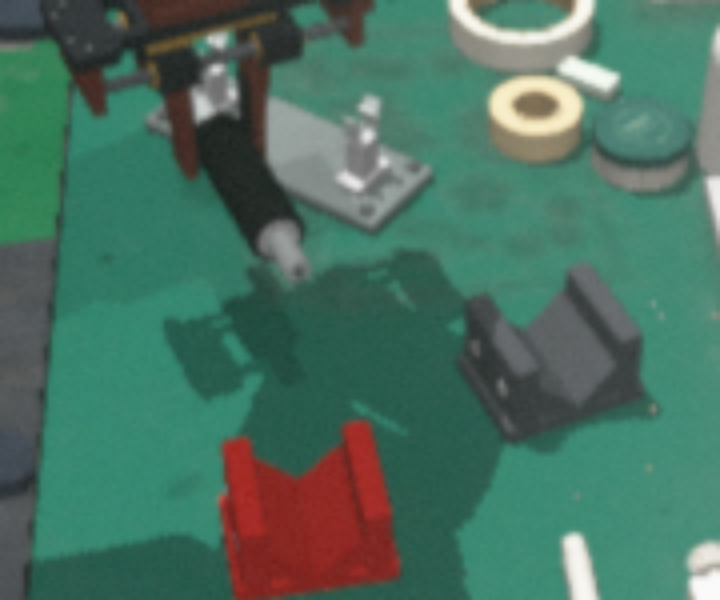

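View pics/j_side.png

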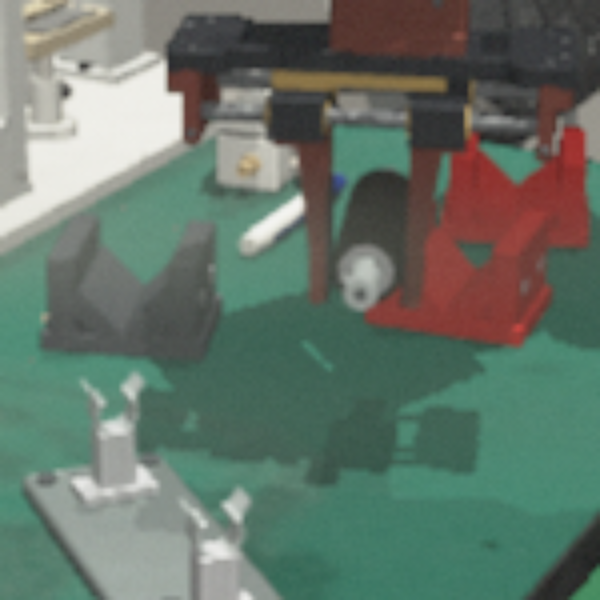

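The lifted roller appears to droop at its free end: in the wrist view the near shaft's end face at (323,228) points up. I'll estimate the tilt from the tips.

Run:
```python
from h import *
o=ctrl.get_obs(); W=cam('wrist',o); S=cam('scene'); D=cam('side')
a=np.radians(81); d=np.array([np.cos(a),np.sin(a),0]); g=o['ee_pos']+[0,0,-166.5]
for t in (0,5,10,15,20,25):
    th=np.radians(t); u=d*np.cos(th)+np.array([0,0,np.sin(th)]); up=-d*np.sin(th)+np.array([0,0,np.cos(th)])
    m=g-45*u
    print(t,'scene -tip',proj(S,m-80*u).round(1),'wrist +tip c/top/bottom',proj(W,[m+80*u,m+80*u+8*up,m+80*u-8*up,m+50*u+17*up,m+50*u-17*up])[:,1].round(1),'side +tip',proj(D,m+80*u).round(1))
a=cv2.imread('pics/j_wrist.png'); cv2.imwrite('pics/j_wz.png',cv2.resize(a[215:345,260:390],None,fx=4,fy=4))
```

```text
0 scene -tip [[283.9 246.9]] wrist +tip c/top/bottom [228.4 234.  223.4 326.5 288.9] side +tip [[369.4 252.5]]
5 scene -tip [[283.9 250.4]] wrist +tip c/top/bottom [230.9 238.6 223.8 331.1 286. ] side +tip [[369.4 250.9]]
10 scene -tip [[283.9 253.6]] wrist +tip c/top/bottom [234.1 244.2 225.  335.5 283.4] side +tip [[369.5 249.2]]
15 scene -tip [[283.6 256.4]] wrist +tip c/top/bottom [238.2 250.6 226.9 339.8 280.9] side +tip [[369.6 247.5]]
20 scene -tip [[283.3 258.8]] wrist +tip c/top/bottom [243.1 257.8 229.7 343.8 278.7] side +tip [[369.7 245.8]]
25 scene -tip [[282.7 260.8]] wrist +tip c/top/bottom [248.9 265.8 233.4 347.7 276.7] side +tip [[369.8 244. ]]
```

View pics/j_wz.png

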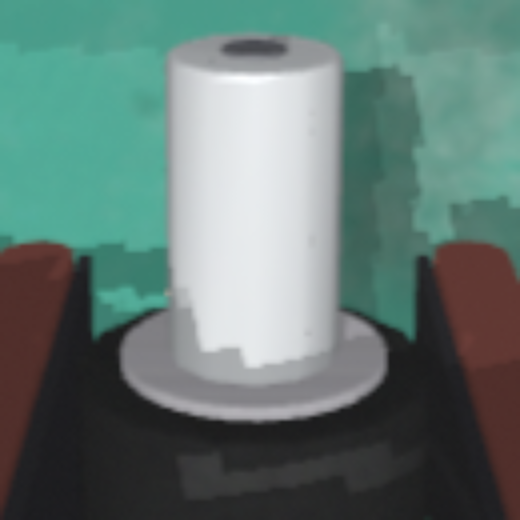

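Tilt is about 0–1°, so the roller is level. I'll move it above the block.

Run:
```python
from h import *
plan((558.9,22,279),81.1,10,1)
```

```text
[[-0.0114,0.0141,-0.0001,-0.01,0.0,-0.01,1],[-0.0113,0.0141,-0.0001,-0.01,0.0,-0.01,1],[-0.0114,0.0141,-0.0001,-0.01,0.0,-0.01,1],[-0.0114,0.0141,-0.0001,-0.01,0.0,-0.01,1],[-0.0114,0.0141,-0.0,-0.01,0.0,-0.01,1],[-0.0114,0.0141,-0.0001,-0.01,0.0,-0.01,1],[-0.0114,0.0141,-0.0001,-0.01,0.0,-0.01,1],[-0.0113,0.0141,-0.0001,-0.01,0.0,-0.01,1],[-0.0114,0.0141,-0.0,-0.01,0.0,-0.01,1],[-0.0114,0.0141,-0.0001,-0.01,0.0,-0.01,1]]
end [558.9  22.  279. ]
```

>>> jog_arm(steps=[[[-0.0057,0.007,0,0,0,-0.01,1],[-0.0114,0.0141,0,0,0,-0.01,1],[-0.0114,0.0141,0,0,0,-0.01,1],[-0.0114,0.0141,0,0,0,-0.01,1],[-0.0114,0.0141,0,0,0,-0.01,1],[-0.0114,0.0141,0,0,0,-0.01,1],[-0.0114,0.0141,0,0,0,-0.01,1],[-0.0113,0.0141,0,0,0,-0.01,1],[-0.0114,0.0141,0,0,0,-0.01,1],[-0.0114,0.0141,0,0,0,-0.01,1],[-0.0057,0.0071,0,0,0,0,1],[0,0,0,0,0,0,1],[0,0,0,0,0,0,1],[0,0,0,0,0,0,1]]])

```text
t: 16.45
ee_pos: [558.4, 22.3, 278.2]
orientation: [-2.386, -2.042, 0.002]
ft_force: [-0.3, -0.1, -1.8]
width: 33.5
```

Run:
```python
from h import *
o=ctrl.get_obs(); im=ctrl.get_image('wrist'); cv2.imwrite('pics/k_wrist.png',im[:,:,::-1])
a=ctrl.get_image('scene'); cv2.imwrite('pics/k_scene.png',cv2.resize(a[190:310,290:410,::-1],None,fx=5,fy=5,interpolation=cv2.INTER_CUBIC))
a=ctrl.get_image('side'); cv2.imwrite('pics/k_side.png',cv2.resize(a[180:290,260:370,::-1],None,fx=5,fy=5,interpolation=cv2.INTER_CUBIC))
print(o['t'],o['ee_pos'],o['orientation'],o['width'],o['ft_force'])
```

```text
16.45 [558.44327414  22.31523336 278.23958879] [-2.38615420e+00 -2.04183099e+00  1.71979061e-03] 33.482666078340614 [-0.2997416  -0.13525205 -1.80191952]
```

View pics/k_scene.png

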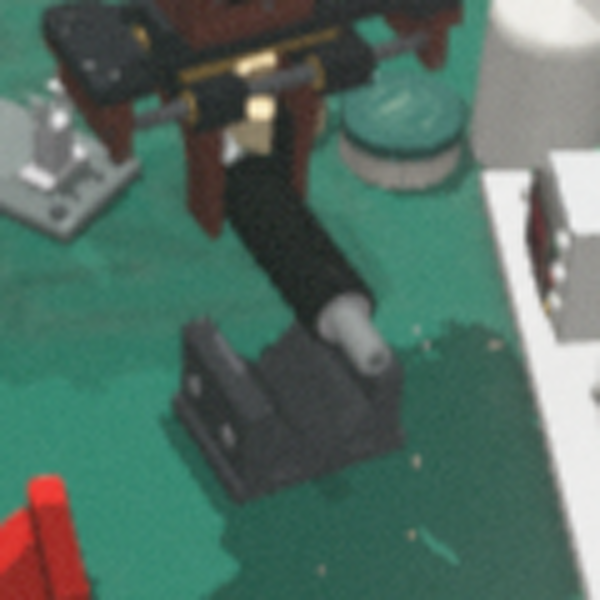

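View pics/k_side.png

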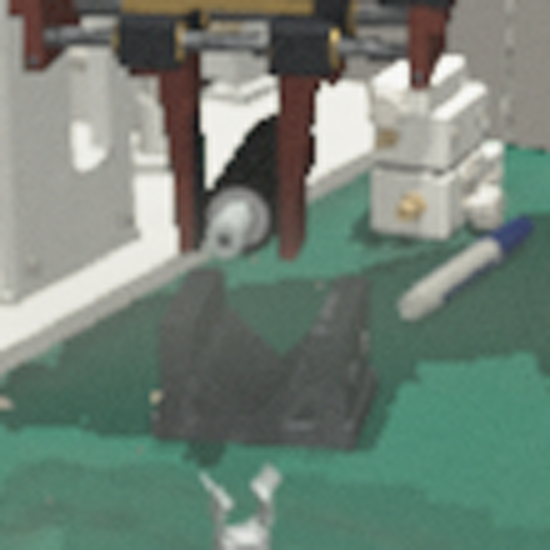

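View pics/k_wrist.png

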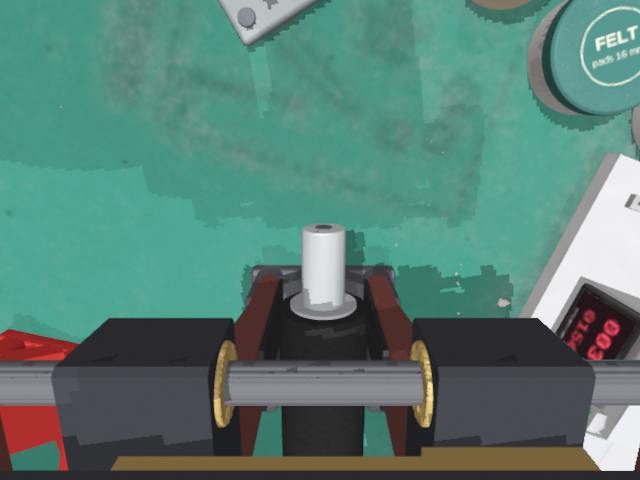

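The wrist view shows the block's near edge spanning cols 248–397, row 267, symmetric about the roller at column 323. I'll check this lengthwise position against the fit.

Run:
```python
from h import *
from fitb import B
o=ctrl.get_obs(); W=cam('wrist',o)
for z in (0,10): print(z,proj(W,pose(B,[(-45,35,z),(45,35,z)])).round(1).tolist())
a=np.radians(81.1); d=np.array([np.cos(a),np.sin(a),0])
t=o['ee_pos']; m=np.array([t[0]-45*d[0],t[1]-45*d[1]]); c,s=np.cos(B[2]),np.sin(B[2]); e=m-B[:2]; print('mid in block',c*e[0]+s*e[1],-s*e[0]+c*e[1])
im=cv2.imread('pics/k_wrist.png'); cv2.imwrite('pics/k_wz.png',cv2.resize(im[250:320,230:410],None,fx=4,fy=4))
```

```text
0 [[252.9, 263.7], [391.8, 263.9]]
10 [[250.3, 268.7], [394.3, 269.0]]
mid in block -0.7419469525250282 5.609436157084029
```

View pics/k_wz.png

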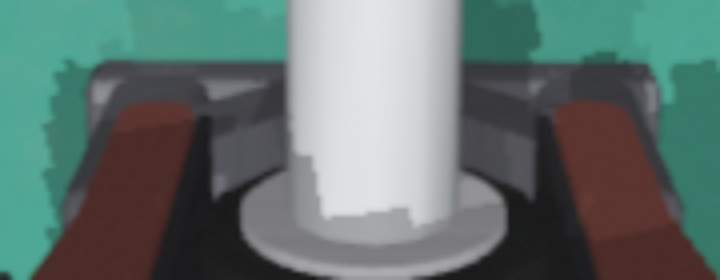

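Row 266 is within the predicted 264–269. I'll lower gently.

>>> jog_arm(steps=[[[0,0.0005,0.008,0,0,0,1],[0,0,0.01,0,0,0,1],[0,0,0.01,0,0,0,1],[0,0,0.01,0,0,0,1],[0,0,0.008,0,0,0,1],[0,0,0.006,0,0,0,1],[0,0,0.005,0,0,0,1],[0,0,0.004,0,0,0,1],[0,0,0.003,0,0,0,1],[0,0,0.003,0,0,0,1],[0,0,0,0,0,0,1],[0,0,0,0,0,0,1],[0,0,0,0,0,0,1]]])

```text
t: 17.68
ee_pos: [559.8, 21.9, 212.0]
orientation: [2.387, 2.042, 0.001]
ft_force: [0.1, -0.5, -1.1]
width: 33.3
```

>>> jog_arm(steps=[[[0,0,0.0015,0,0,0,1],[0,0,0.0015,0,0,0,1],[0,0,0.001,0,0,0,1],[0,0,0.001,0,0,0,1],[0,0,0.0005,0,0,0,1],[0,0,0,0,0,0,1],[0,0,0,0,0,0,1]]])

```text
t: 18.27
ee_pos: [559.6, 22.0, 206.3]
orientation: [-2.387, -2.042, 0.0]
ft_force: [-1.3, 0.7, 1.7]
width: 33.2
```

>>> jog_arm(steps=[[[0,0,0.0005,0,0,0,1],[0,0,0.0005,0,0,0,1],[0,0,0.0005,0,0,0,1],[0,0,0,0,0,0,1],[0,0,0,0,0,0,1]]])

```text
t: 18.68
ee_pos: [559.7, 22.2, 205.6]
orientation: [-2.387, -2.042, -0.001]
ft_force: [-5.4, 2.5, 10.9]
width: 33.3
```

Run:
```python
from h import *
o=ctrl.get_obs()
a=ctrl.get_image('scene'); cv2.imwrite('pics/l_scene.png',cv2.resize(a[190:310,290:410,::-1],None,fx=5,fy=5,interpolation=cv2.INTER_CUBIC))
a=ctrl.get_image('side'); cv2.imwrite('pics/l_side.png',cv2.resize(a[180:290,260:370,::-1],None,fx=5,fy=5,interpolation=cv2.INTER_CUBIC))
print(o['t'],o['ee_pos'],o['orientation'],o['width'],o['ft_force'],o['moment'])
```

```text
18.6833 [559.67936979  22.19799427 205.57451897] [-2.38703067e+00 -2.04233557e+00 -5.53903193e-04] 33.2972952843898 [-5.40616393  2.49987105 10.92282045] [ 0.20603289  0.69938978 -0.09173113]
```

View pics/l_scene.png

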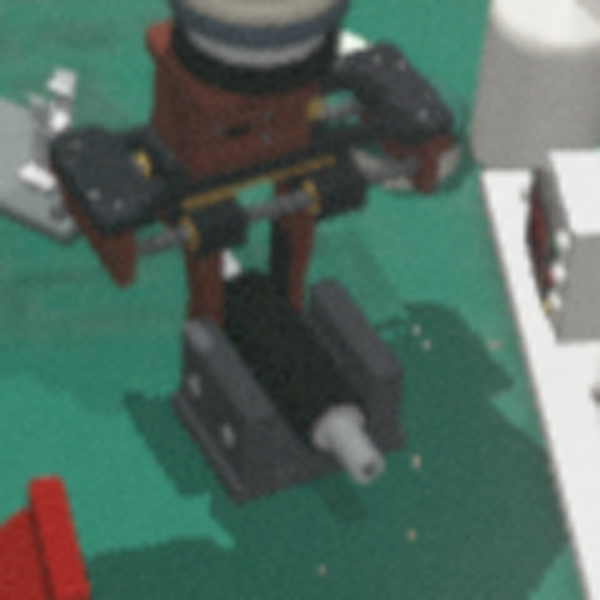

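View pics/l_side.png

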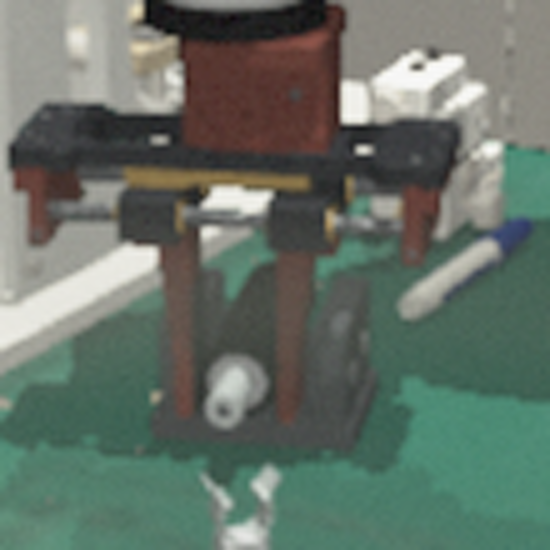

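It's in the vee with light contact: 11 N up and -5 N in x, so the tool is about 1 mm too far in +x. I'll ease back 1 mm, release slowly, then rise.

>>> jog_arm(steps=[[[0,-0.0005,0,0,0,0,1],[0,-0.0005,0,0,0,0,1],[0,0,0,0,0,0,1],[0,0,0,0,0,0,0.22],[0,0,0,0,0,0,0.18],[0,0,0,0,0,0,0.15],[0,0,0,0,0,0,0.1],[0,0,0,0,0,0,0],[0,0,0,0,0,0,-0.3],[0,0,0,0,0,0,-0.6],[0,0,0,0,0,0,-0.6],[0,0,0,0,0,0,-0.6],[0,0,0,0,0,0,-0.6]]])

```text
t: 19.87
ee_pos: [558.7, 22.1, 204.7]
orientation: [2.387, 2.042, 0.0]
ft_force: [-0.2, 0.2, -0.5]
width: 69.7
```

>>> jog_arm(steps=[[[0,0,-0.005,0,0,0,-0.6],[0,0,-0.01,0,0,0,-0.6],[0,0,-0.02,0,0,0,-0.6],[0,0,-0.03,0,0,0,-0.6],[0,0,-0.03,0,0,0,-0.6],[0,0,-0.03,0,0,0,-0.6],[-0.01,0,-0.03,0,0,0,-0.6],[-0.01,0,-0.03,0,0,0,-0.6],[-0.01,0,-0.01,0,0,0,-0.6],[-0.01,0,0,0,0,0,-1],[0,0,0,0,0,0,-1],[0,0,0,0,0,0,-1],[0,0,0,0,0,0,-1]]])

```text
t: 20.95
ee_pos: [551.9, -17.4, 397.8]
orientation: [-2.386, -2.04, 0.004]
ft_force: [-0.4, 0.2, 0.3]
width: 87.4
```

Run:
```python
from h import *
o=ctrl.get_obs(); im=ctrl.get_image('wrist'); cv2.imwrite('pics/m_wrist.png',im[:,:,::-1]); np.save('m_obs.npy',o,allow_pickle=True)
a=ctrl.get_image('scene'); cv2.imwrite('pics/m_scene.png',cv2.resize(a[190:310,290:410,::-1],None,fx=5,fy=5,interpolation=cv2.INTER_CUBIC))
a=ctrl.get_image('side'); cv2.imwrite('pics/m_side.png',cv2.resize(a[180:290,260:370,::-1],None,fx=5,fy=5,interpolation=cv2.INTER_CUBIC))
print(o['t'],o['ee_pos'],o['orientation'],o['width'],o['ft_force'])
```

```text
20.95 [551.94582061 -17.41299421 397.84295208] [-2.3857069  -2.04034669  0.00355987] 87.41814625918077 [-0.40829016  0.22489849  0.34617039]
```

View pics/m_wrist.png

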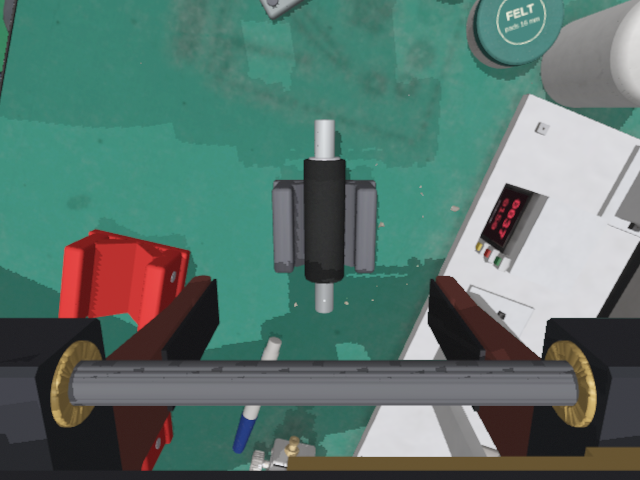

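View pics/m_scene.png

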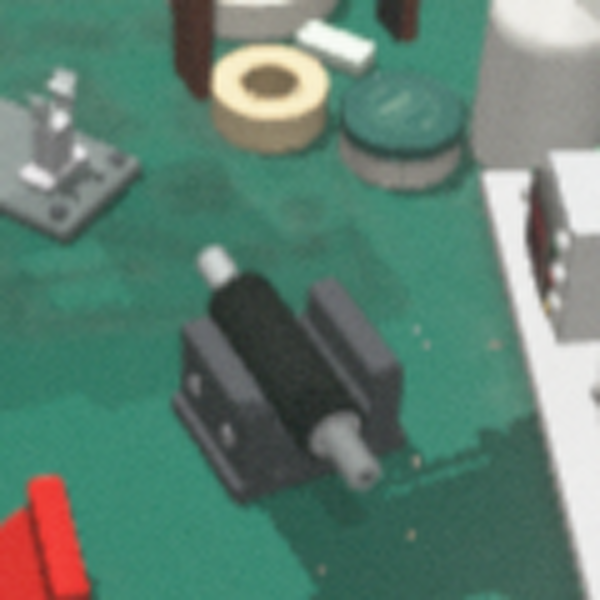

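View pics/m_side.png

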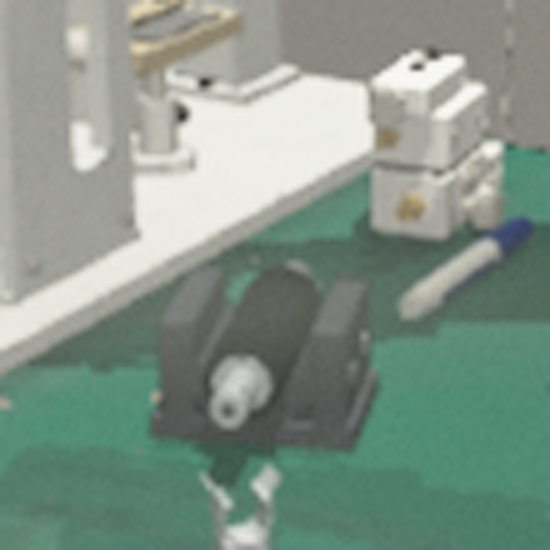

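The roller lies in the vee with shaft ends out both sides. Wrist view: sleeve rows 158–282, shaft tips at rows 120 and 313, wall tops at rows 181–272. A quick numeric check follows.

Run:
```python
from h import *
from fitb import B
o=np.load('m_obs.npy',allow_pickle=True).item(); c=cam('wrist',o)
f=least_squares(lambda p:(proj(c,pose(p,[(-25,35,56),(25,35,56),(-25,-35,56),(25,-35,56)]))-[(293.5,181.5),(355,181.5),(294.5,272),(355,272)]).ravel(),B[:3],x_scale=(1,1,.01))
print('block now',f.x,np.abs(f.fun).max(),'earlier',B[:3])
g=cv2.cvtColor(cv2.imread('pics/m_wrist.png'),cv2.COLOR_BGR2GRAY)
a,b=onz(c,(325,120.5),38),onz(c,(324,312.5),38); m=(a+b)/2; d=a-b; print('tips mid',m,'len',np.linalg.norm(d),'ang',np.degrees(np.arctan2(d[1],d[0]))-90)
for P in (f.x,B):
    e=m[:2]-P[:2]; cc,s=np.cos(P[2]),np.sin(P[2]); print('in block x,y',cc*e[0]+s*e[1],-s*e[0]+cc*e[1])
```

```text
block now [ 5.52220762e+02 -2.44580569e+01 -1.49857697e-01] 2.204180471584664 earlier [ 5.51504636e+02 -2.74672346e+01 -1.54802579e-01]
tips mid [552.26688528 -24.04511261  38.        ] len 162.52626749319305 ang -9.08999083273845
in block x,y -0.01604507275275068 0.4152022921893703
in block x,y 0.2254941633636881 3.4987276465746575
```

The measured position is 0–0.2 mm off sideways, 0.4–3.5 mm off lengthwise, with about 0.01 rad of tilt. These are all within limits and the robot is clear, so I'm handing in.

Run:
```python
from workcell import ctrl
print(ctrl.close_job()); print(ctrl.get_obs()['t'])
```

```text
the job is handed in; nothing more can be done
None
the job is handed in; nothing more can be done
```

The roller is in the vee of the dark checking block, and I handed the job in just after 21 s on the robot's clock (limit 54 s). The hand-in gave no verdict.

- **What I did:** I pulled the roller straight up out of the clips, laid it on bare bench at about (431, 112) mm and let go. I then took it again near its +y end, lowered it into the vee to light contact (about 11 N), released it slowly and raised the arm clear.
- **Last check (wrist camera):** The roller is 0 to 0.2 mm off the seat sideways and about 0.01 rad from the groove. Lengthwise, two estimates put it 0.4 mm and 3.5 mm off centre; they disagree, but both are inside the 12 mm limit. I did not measure its height, but the pictures show it fully down, with a shaft end out on each side.
- **Other loose things:** The last pictures show no sign that the tin, tape, rubber block or pen moved, though I did not measure them. The measured wrist force is about zero with the arm clear.

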